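# Fetch the keys from the hall organizer's blocked tray

### The arm

A 6-joint arm with a two-finger parallel gripper is mounted at the origin on the work surface. World frame = base frame: x ahead of the robot, y to its left, z up, the work surface at z = 0. Lengths are in m, angles in rad, forces in N, time in s.
With the tool pointing down it reaches from about 0.3 to 0.825 m from the base axis. Payload 5.4 kg.
Tool frame: the origin (TCP) lies at the very end of the fingers, on their centre line; the grasp point (between the pads) lies 19 mm behind it; z points along the fingers, y is the direction in which the jaws open and shut (so a half turn about z gives the same grasp; the last joint's range is limited). The gripper opens to 92 mm and grips with 3 to 60 N. Pads are 20 mm wide; open, the fingers measure 128 mm over their backs; the gripper's body (75 mm by 189 mm) begins 69 mm behind the grasp point.
Start: joints at [1.052, 0.158, 1.597, -0, 1.386, -0.21], TCP at [0.175, 0.548, 0.215] pointing down, gripper open.
Joint ranges: [-2.91, 2.91], [-0.94, 2.29], [0.18, 2.7], [-1.29, 4.43], [0.17, 2.64], [-3, 3]. Speed limits (rad/s): [2.57, 2.57, 3.14, 3.14, 3.14, 3.14].

### API

Orientations are given as a rotation vector (axis times angle).
In Python, from plant import manip, imaging, order gives the robot as it stands.
- The arm moves only by the tool servo_tool, never from a script. Its argument "rows" is one flat list of numbers, 7 for each row, row after row: the gripper command: -1 is shut, 1 is fully open, values between are in proportion, then the shift along the tool's x, y, z in cm, then the turn, a rotation vector about the tool's x, y, z in degrees. In form: [jaw, tx, ty, tz, wx, wy, wz, jaw, tx, ty, tz, wx, wy, wz, ...]. A call has 1 to 20 rows; each row shifts and turns the commanded pose from where the row before left it, along the tool's axes as they then stand; what a row does not reach is not made up. A row lasts 1/8 s, in which the tool goes at most 62.5 mm and 10.7 degrees, less where a joint would pass 70% of its speed; a pose out of reach is approached as far as the arm can. A call with a gripper value outside its range is refused whole. The fingers move at their own pace and stop on an object; "force" is the grip in N (left out, the last holds). Time passes only in rows, so rows that do not move let the fingers close. It gives the time, the measured TCP pose, the force and the opening at its end, in the units of the state.
- manip.sense(): the state, without advancing time (a new reading comes with each control period).
- imaging.camera(name): name is "scene" or "side" or "wrist"; returns (picture, depth): 400x640x3 uint8, blue, green, red; 400x640 float32, m along the optical axis (not along the pixel's ray), 0 where there is no reading.
- imaging.camera_info(name): a dict with "vertical_fov" (degrees; the focal length in pixels is half the picture's height over the tangent of half this angle, whatever the lens; pixels are square), "cx", "cy" (the principal point, pixels), "rvec" (rotation vector, rad) and "tvec" (3), from world to camera coordinates, as OpenCV has them. Camera axes: x right, y down, z forward; pixel columns grow to the right and rows downward; lengths in m; the calibration is good to about 2 mm. A picture is of the moment at which its call begins: read the wrist's pose just before it. camera_info takes no time and is no camera call; for the wrist camera it gives the pose at the moment of the call.
- order.finish_job(): hands the job in, once; it reports no verdict.
The state is a dict: "time_s": time; "joint_pos": joint angles; "dq": joint speeds; "effort": joint torques, N m; "ee_pos": TCP position; "eef_rot": TCP orientation; "force": force on the tool from outside, world axes, zero at the start; "wrist_torque": the same for the moment, N m; "finger_gap": finger opening in m.
Only numpy, scipy, OpenCV 4.12 (cv2) and the standard library are available. Lean on these libraries where they do the work, as an engineer would, in place of code of your own. Each camera call takes 0.05 s, during which the arm holds its last target.

### The job

Fetch the keys from the pull-out tray of the white organizer and lay them in the dark blue dish. The remote control and the cologne bottle stand in the tray's way: before opening it set both aside on the cork mat, the bottle upright, and once the keys are in the dish and the tray is pushed fully shut, put each back on the very spot where it stood. The nail clipper stays in the tray.

Things in the scene. Friction and masses are not known exactly. Their poses are not given: they have to be found in the camera images.
- remote_center (a point): grey plastic remote control with black buttons, 150 x 46 x 20 mm, lying on the console in front of the organizer, buttons up. The point is its centre (10 mm above its underside); its x runs along the length, y across the 46 mm width, z up. Its starting place is where it must be put back.
- bottle_center (a point): upright closed glass cologne bottle, amber with a cream label and a brass cap: round body 49 mm in diameter up to 76 mm height, then a shoulder and a cap 30 mm in diameter from 92 to 108 mm height. The point is half-way up its axis (54 mm above its underside), z up. It weighs about 0.2 kg. Its starting place is where it must be put back.
- keys_fob (a point): bunch of two aluminium keys on a ring with a red plastic fob, lying flat in one of the tray's two compartments, all one stiff piece. The fob is a red block 38 x 22 x 12 mm; the point is the fob's centre (6 mm above its underside), x along its length towards the ring and keys, which reach 78 mm from the point, up to 20 mm to either side, under 6 mm thick. y runs across the 22 mm width: grip the fob there. About 0.06 kg.
- clipper_center (a point): steel nail clipper, 62 x 13 x 11 mm, lying flat in the tray's other compartment, where it stays. The point is its centre, x along its length.
- tray (a joint): how far the organizer's tray is pulled out, in m: 0 is fully shut, 0.14 the end stop; it slides along the organizer's -x (front) with about 1 to 2 N of friction, and stays where it is left. It may start up to 10 mm out. The tray's inner floor lies 14 mm above the console, its walls and lengthwise divider stand to 55 mm, each of the two compartments is 119 mm wide and 167 mm long; keys and clipper ride along with it.
- tray_knob (a point): centre of the grey round knob on the middle of the tray's front panel, 45 mm above the console: 28 mm in diameter, its axis along the pull, with its 16 mm thick head centred 35 mm out from the panel, so it can be pinched from above on its two sides. The point moves with the tray; its x axis is the organizer's x (the tray comes out along -x).
- organizer: white plastic organizer box with a clear top pane, 190 mm deep (x) x 270 mm wide (y) x 75 mm high, fixed. Origin at the centre of its underside; its open front with the tray faces -x, 95 mm from the origin.
- mat: flat cork mat, 240 (x) x 200 (y) x 3 mm, fixed on the console to one side: the place where things are set aside. Origin at the centre of its underside.
- dish: round dark blue ceramic dish, 170 mm across the rim, 30 mm high, flat inner floor 6 mm above its underside and about 120 mm across, loose, about 0.5 kg. Origin at the centre of its underside.
Mind the look-alikes: they are no part of the job. Leave any purple look-alike of the part that bears bottle_center alone. Of the things that look like the part that bears remote_center, the smallest one is meant.

How it is judged:
On the way, in this order (a step that is already met when the one before it is completed fails the run):
1. the remote and the bottle stand aside on the cork mat, let go, the bottle upright, while the tray is still shut (x of remote_center in the frame of mat between -0.11 and 0.11 m and y of remote_center in the frame of mat between -0.09 and 0.09 m and height (world z) of remote_center below 0.02 m and x of bottle_center in the frame of mat between -0.11 and 0.11 m and y of bottle_center in the frame of mat between -0.09 and 0.09 m and height (world z) of bottle_center below 0.065 m and angle between each of remote_center, bottle_center's own z axis and vertical below 0.15 rad and contact force between the fingers and remote below 0.05 N and contact force between the fingers and bottle below 0.05 N and value of joint tray below 0.02 m), for 0.2 s.
2. the tray is pulled out (value of joint tray above 0.06 m), for 0.1 s.
3. the keys lie in the blue dish, let go (horizontal distance between keys_fob and dish below 0.055 m and z of keys_fob in the frame of dish between 0 and 0.035 m and contact force between the fingers and keys below 0.05 N), for 0.3 s.
4. the tray is fully shut again (value of joint tray below 0.006 m), for 0.1 s.
At the end, for the whole second after the job is handed in: Keys in the dish (fob centre within 55 mm of its centre, below the rim); tray shut to within 6 mm, the clipper in it; remote flat with buttons up and bottle upright, each within 15 mm of where it started; all released and at rest (all of step 3 and x of clipper_center in the frame of organizer between -0.09 and 0.09 m and y of clipper_center in the frame of organizer between -0.125 and 0.125 m and height (world z) of clipper_center below 0.05 m and angle between each of remote_center, bottle_center's own z axis and vertical below 0.15 rad and linear speed of each of remote, bottle, keys, clipper, dish below 0.02 m/s and value of joint tray below 0.006 m and distance of each of remote_center, bottle_center from where it was at the start of the episode below 0.015 m); the robot touches nothing.
It fails at once if the tray is pulled out by more than 30 mm while the remote or the bottle is not set aside on the mat (value of joint tray above 0.03 m and not (x of remote_center in the frame of mat between -0.11 and 0.11 m and y of remote_center in the frame of mat between -0.09 and 0.09 m and height (world z) of remote_center below 0.02 m and x of bottle_center in the frame of mat between -0.11 and 0.11 m and y of bottle_center in the frame of mat between -0.09 and 0.09 m and height (world z) of bottle_center below 0.065 m)).
It fails at once if the bottle is tipped over (angle between bottle_center's own z axis and vertical above 0.7 rad).
It also fails if it takes over 128 s, if anything falls off the work surface, if the arm or the gripper's body presses on something with over 40 N, if the wrist force passes 120 N, or if a joint passes its speed limit or range.

## Working session

There is one attempt and no reset: what is moved stays moved. The work goes in short steps, Python scripts to look and compute and a tool call to move; the robot and the scene stay as the last step left them, time stands still between calls to the robot, and variables do not carry over. Pictures are saved under pics/ and viewed, and the job is handed in when it is done.

Besides the shell and the picture viewer there is one more tool, called after ">>>" as name(argument=value, ...) on one line, values as JSON. servo_tool: Moves the arm, as the interface text tells. Its arguments: {"type":"object","properties":{"rows":{"type":"array"},"force":{"type":"number"}},"required":["rows"]}

```bash
mkdir -p pics; ls
cat > h.py <<'E'
import numpy as np, cv2
from plant import manip, imaging, order
def shot(name,tag):
    info=imaging.camera_info(name)
    im,d=imaging.camera(name)
    cv2.imwrite(f'pics/{tag}.png',im); np.savez(f'pics/{tag}.npz',d=d,im=im,**{k:np.array(info[k]) for k in ['vertical_fov','cx','cy','rvec','tvec']})
    return im,d,info
class C:
    def __init__(s,tag):
        z=np.load(f'pics/{tag}.npz'); s.im=z['im'];s.d=z['d'];s.R=cv2.Rodrigues(z['rvec'].astype(float))[0];s.t=z['tvec'].ravel()
        s.f=200/np.tan(np.radians(float(z['vertical_fov']))/2);s.cx=float(z['cx']);s.cy=float(z['cy'])
    def ray(s,u,v,z):  # intersect plane height z
        o=-s.R.T@s.t; r=s.R.T@np.array([(u-s.cx)/s.f,(v-s.cy)/s.f,1]); return o+r*(z-o[2])/r[2]
    def pt(s,u,v):
        z=s.d[int(round(v)),int(round(u))]; return s.R.T@(np.array([(u-s.cx)/s.f*z,(v-s.cy)/s.f*z,z])-s.t)
    def proj(s,p):
        q=s.R@np.asarray(p)+s.t; return q[:2]/q[2]*s.f+[s.cx,s.cy]
    def cloud(s):
        v,u=np.mgrid[:400,:640]; z=s.d; P=np.stack([(u-s.cx)/s.f*z,(v-s.cy)/s.f*z,z],-1)-s.t; return P@s.R
E
python3 - <<'E'
from h import *
print(manip.sense())
for n in ['scene','side','wrist']:
    i=shot(n,n+'0')[2]; print(n,i)
E
```

```text
pics
{'time_s': 0.0, 'joint_pos': array([ 1.05192574e+00,  1.59040302e-01,  1.59820858e+00,  8.50075746e-06,
        1.38620911e+00, -2.10094056e-01]), 'dq': array([ 0.00054577, -0.00058353,  0.0008964 ,  0.00236973, -0.0008445 ,
       -0.00047668]), 'effort': array([ 8.22059083e-04, -3.85567689e+01, -3.22108948e+01,  7.01916777e-02,
        3.78660019e-02, -1.70506737e-04]), 'ee_pos': array([0.1744381 , 0.54725022, 0.21363569]), 'eef_rot': array([-4.82999320e-01, -3.10355959e+00,  2.73231776e-03]), 'force': array([0.17704894, 0.03747497, 0.92326013]), 'wrist_torque': array([-0.00533877, -0.02129074,  0.01247005]), 'finger_gap': 0.09192478658984429}
scene {'vertical_fov': 53.11856266398001, 'cx': 322.64174041767853, 'cy': 207.2655917475975, 'rvec': array([ 2.29006264,  0.82186459, -0.28854373]), 'tvec': array([-0.3622062 , -0.18317767,  1.50471566])}
side {'vertical_fov': 51.63389092407489, 'cx': 325.41990969365844, 'cy': 206.85947850991772, 'rvec': array([ 2.06148799, -0.60993675,  0.31202628]), 'tvec': array([-0.40859039,  0.21928571,  1.13974846])}
wrist {'vertical_fov': 60.33995447825247, 'cx': 323.6482239111656, 'cy': 204.7792474332799, 'rvec': array([-2.37491719, -1.73453833, -0.20675642]), 'tvec': array([-0.57381919, -0.02570948,  0.39027109])}
```

View pics/scene0.png

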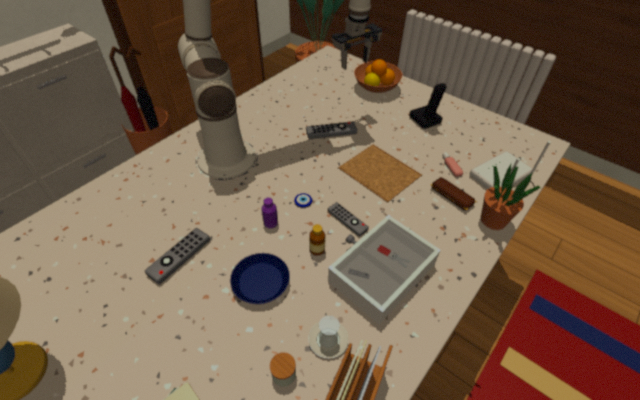

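View pics/side0.png

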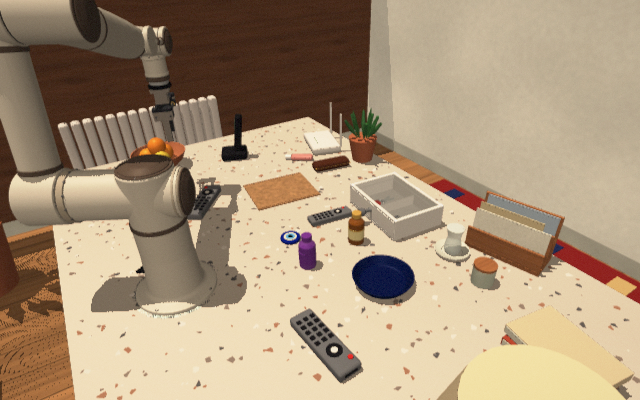

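View pics/wrist0.png

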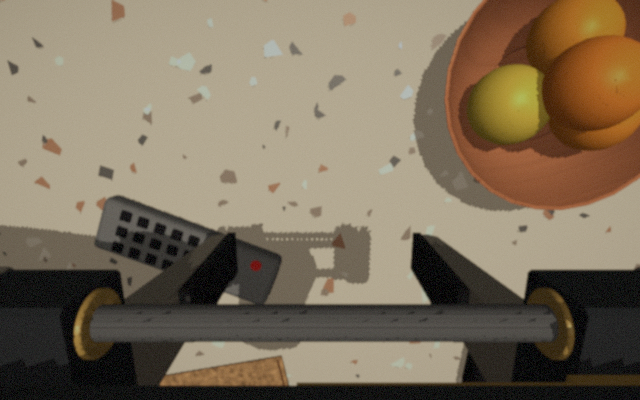

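Run:
```python
from h import *
a=cv2.imread('pics/scene0.png')[135:315,220:450]; cv2.imwrite('pics/c1.png',cv2.resize(a,None,fx=3.4,fy=3.3,interpolation=cv2.INTER_CUBIC)[:600])
a=cv2.imread('pics/side0.png')[165:315,240:460]; cv2.imwrite('pics/c2.png',cv2.resize(a,None,fx=3.6,fy=3.6,interpolation=cv2.INTER_CUBIC))
s=C('scene0');t=C('side0')
for n,c,L in [('scene',s,[(348,219),(385,265),(380,172),(260,280),(317,240),(384,250),(358,273),(350,238)]),('side',t,[(328,215),(281,190),(383,279),(356,228)])]:
    for q in L: print(n,q,c.pt(*q).round(3))
```

```text
scene (348, 219) [0.538 0.042 0.02 ]
scene (385, 265) [ 0.741 -0.066  0.075]
scene (380, 172) [0.485 0.312 0.002]
scene (260, 280) [ 0.475 -0.296  0.007]
scene (317, 240) [ 0.543 -0.123  0.079]
scene (384, 250) [ 0.711 -0.025  0.075]
scene (358, 273) [ 0.698 -0.134  0.074]
scene (350, 238) [ 0.604 -0.042  0.059]
side (328, 215) [0.52  0.041 0.022]
side (281, 190) [0.478 0.304 0.007]
side (383, 279) [ 0.484 -0.296  0.008]
side (356, 228) [ 0.515 -0.125  0.068]
```

View pics/c1.png

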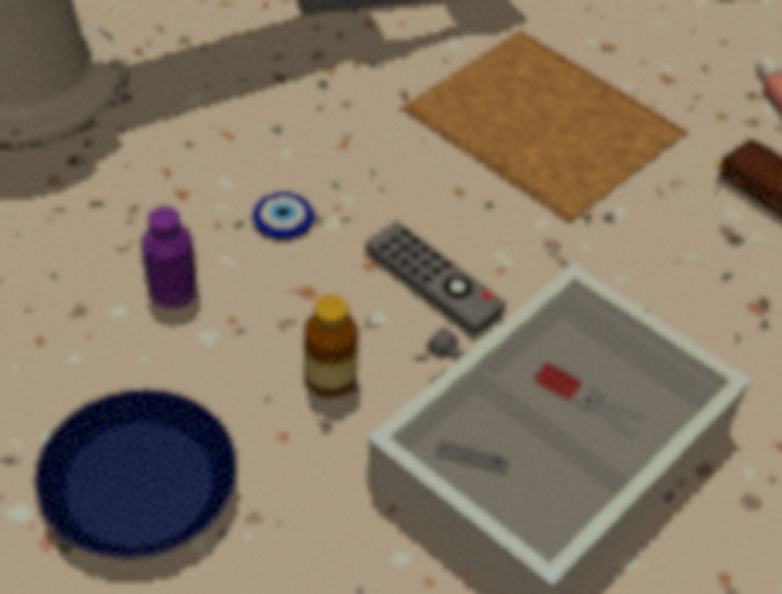

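View pics/c2.png

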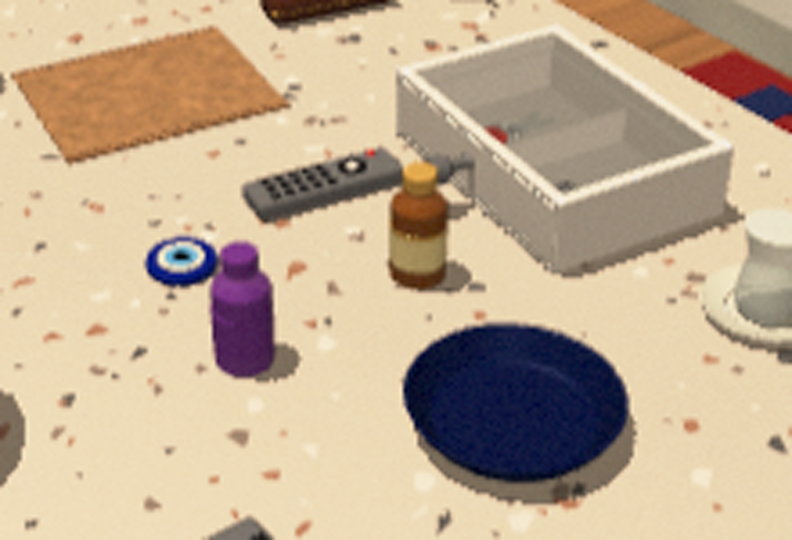

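Run:
```python
from h import *
s=C('scene0');t=C('side0')
f=lambda q:(220+q[0]/3.4,135+q[1]/3.3)
print('org',[s.ray(*f(q),.075).round(4)[:2] for q in [(574,268),(747,381),(370,440),(552,582)]])
print('mat',[s.ray(*f(q),.003).round(4)[:2] for q in [(520,32),(687,132),(404,106),(570,220)]])
g=lambda q:(240+q[0]/3.6,165+q[1]/3.6)
print('mat side',[t.ray(*g(q),.003).round(4)[:2] for q in [(12,76),(70,160),(216,27),(288,104)]])
def rect(P,m,n):
    X=P[m][:,:2]; 
    r=cv2.minAreaRect(X.astype(np.float32)*1000); print(n,len(X),r,X.mean(0).round(4))
for n,c in [('scene',s),('side',t)]:
    P=c.cloud(); hsv=cv2.cvtColor(c.im,cv2.COLOR_BGR2HSV); 
    box=lambda x0,x1,y0,y1,z0,z1:(P[...,0]>x0)&(P[...,0]<x1)&(P[...,1]>y0)&(P[...,1]<y1)&(P[...,2]>z0)&(P[...,2]<z1)&(c.d>0)
    rect(P,box(.42,.605,-.02,.11,.014,.03),n+' remote')
    m=box(.47,.60,-.18,-.07,.02,.12); rect(P,m,n+' bottle body'); 
    m=box(.47,.60,-.18,-.07,.103,.12); rect(P,m,n+' bottle cap'); 
    m=box(.35,.6,-.42,-.18,.022,.05); rect(P,m,n+' dish rim')
    m=box(.56,.66,-.08,0.0,.03,.07); print(n,'knob',P[m].min(0).round(3),P[m].max(0).round(3),np.median(P[m],0).round(3))
# cap colour centroid
for n,c in [('scene',s),('side',t)]:
    hsv=cv2.cvtColor(c.im,cv2.COLOR_BGR2HSV)
    u=(300,335,215,240) if n=='scene' else (345,370,205,222)
    sub=hsv[u[2]:u[3],u[0]:u[1]]; m=(sub[...,0]>15)&(sub[...,1]>140)&(sub[...,2]>130)
    ys,xs=np.nonzero(m); print(n,'cap px',xs.min()+u[0],xs.max()+u[0],ys.min()+u[2],ys.max()+u[2],xs.mean()+u[0],ys.mean()+u[2], c.ray(xs.mean()+u[0],ys.mean()+u[2],.102))
```

```text
org [array([0.6524, 0.0919]), array([0.8351, 0.0767]), array([ 0.6282, -0.1743]), array([ 0.8132, -0.1883])]
mat [array([0.3775, 0.4231]), array([0.6122, 0.3965]), array([0.3541, 0.2335]), array([0.588 , 0.2034])]
mat side [array([0.3729, 0.4202]), array([0.3539, 0.2302]), array([0.6114, 0.3952]), array([0.5883, 0.2021])]
scene remote 515 ((531.3421630859375, 45.85419464111328), (48.573184967041016, 151.02159118652344), 81.92247009277344) [0.5344 0.0441]
scene bottle body 389 ((532.4192504882812, -109.38508605957031), (47.72092819213867, 41.7149658203125), 39.38117980957031) [ 0.5362 -0.1158]
scene bottle cap 72 ((529.0343017578125, -106.785888671875), (29.239498138427734, 27.5693302154541), 77.10285949707031) [ 0.5297 -0.1069]
scene dish rim 523 ((477.8514404296875, -297.76519775390625), (166.5785675048828, 166.67022705078125), 43.18331527709961) [ 0.4659 -0.2904]
scene knob [ 0.591 -0.051  0.039] [ 0.652 -0.002  0.07 ] [ 0.606 -0.042  0.054]
side remote 390 ((527.625732421875, 46.31158447265625), (51.48045349121094, 148.05703735351562), 82.4325942993164) [0.5255 0.0423]
side bottle body 419 ((525.5233764648438, -112.08735656738281), (41.28292465209961, 49.74332809448242), 61.970096588134766) [ 0.5202 -0.1172]
side bottle cap 60 ((527.9816284179688, -108.23130798339844), (28.308170318603516, 27.043296813964844), 54.39651870727539) [ 0.5261 -0.1095]
side dish rim 592 ((479.24444580078125, -298.1807861328125), (168.02687072753906, 166.27008056640625), 39.768917083740234) [ 0.4902 -0.2874]
side knob [ 0.591 -0.08   0.03 ] [ 0.64  -0.001  0.07 ] [ 0.633 -0.044  0.053]
scene cap px 313 321 224 231 316.8703703703704 227.83333333333334 [ 0.52564001 -0.10235569  0.102     ]
side cap px 352 360 210 218 355.890625 213.921875 [ 0.52863918 -0.10440571  0.102     ]
```

```bash
cat >> h.py <<'E'
from scipy.spatial.transform import Rotation as Ro
def go(x,y,z,jaw=None):
    s=manip.sense(); p=s['ee_pos'];R=Ro.from_rotvec(s['eef_rot']).as_matrix()
    cur=np.degrees(np.arctan2(R[1,1],R[0,1]))
    if jaw is None: jaw=cur
    j=np.radians(jaw); Y=np.array([np.cos(j),np.sin(j),0]); Z=np.array([0,0,-1.]); X=np.cross(Y,Z)
    T=np.stack([X,Y,Z],1); w=np.degrees(Ro.from_matrix(R.T@T).as_rotvec())
    d=np.array([x,y,z])-p
    print('t',round(float(s['time_s']),2),'ee',p.round(4),'jaw',cur.round(2),'turn',w.round(2),'then shift cm',(T.T@d*100).round(2),'F',s['force'].round(1),'gap',round(float(s['finger_gap']),4))
E
python3 - <<'E'
from h import *
go(.5295,.046,.2,82)
s=C('scene0')
print('purple',s.pt(270,205),'eye',s.pt(303,200),'fob',s.ray(384.1,250.1,.026),'keys end',s.ray(220+640/3.4,135+428/3.3,.016),'clip',s.ray(220+472/3.4,135+458/3.3,.025))
E
```

```text
t 0.15 ee [0.1745 0.5474 0.2139] jaw 72.31 turn [-0.08 -0.02 -9.69] then shift cm [-42.13 -44.71   1.39] F [-1.2  0.   0.4] gap 0.0919
purple [ 0.35642432 -0.12239085  0.09716191] eye [0.36886227 0.01474257 0.01495489] fob [0.69717776 0.00892982 0.026     ] keys end [0.77841969 0.01725472 0.016     ] clip [ 0.68684276 -0.10717508  0.025     ]
```

>>> servo_tool(rows=[0.6,0,0,0,0,0,-9.7,0.6,-3.51,-3.73,0.12,0,0,0,0.6,-3.51,-3.73,0.12,0,0,0,0.6,-3.51,-3.73,0.12,0,0,0,0.6,-3.51,-3.73,0.12,0,0,0,0.6,-3.51,-3.73,0.12,0,0,0,0.6,-3.51,-3.73,0.12,0,0,0,0.6,-3.51,-3.73,0.12,0,0,0,0.6,-3.51,-3.73,0.12,0,0,0,0.6,-3.51,-3.73,0.12,0,0,0,0.6,-3.51,-3.73,0.12,0,0,0,0.6,-3.51,-3.73,0.12,0,0,0,0.6,-3.51,-3.73,0.12,0,0,0,0.6,0,0,0,0,0,0], force=15)

```text
time_s: 1.9
ee_pos: [0.5306, 0.0434, 0.1997]
eef_rot: [-0.225, -3.133, 0.001]
force: [-1.0, 0.4, 0.1]
finger_gap: 0.0736
```

Run:
```python
from h import *
go(.5295,.046,.004,82)
im,d,i=shot('wrist','w1')
c=C('w1'); print(c.proj([.5295,.046,.02]),c.proj([.528,-.1065,.108]))
```

```text
t 1.9 ee [0.5306 0.0434 0.1997] jaw 81.77 turn [-0.03 -0.03 -0.23] then shift cm [ 0.15  0.25 19.57] F [-1.   0.4  0.1] gap 0.0736
[326.23024088 186.16150549] [138.20694901 231.49440556]
```

View pics/w1.png

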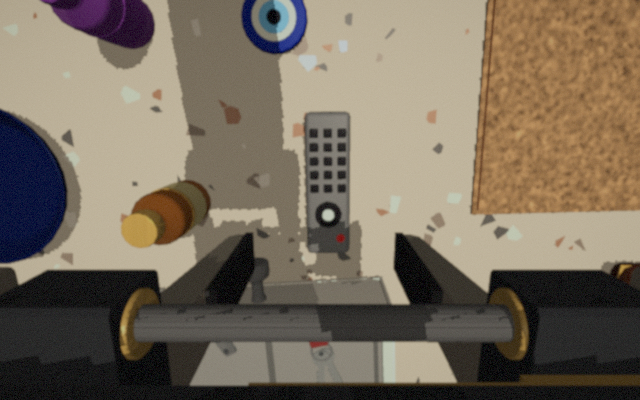

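Run:
```python
from h import *
c=C('w1'); print(c.ray(327.5,182.,.02),c.ray(141,228,.108))
for q in [(305,112),(350,112),(306,252),(350,252)]: print(c.ray(*q,.02).round(4))
P=c.cloud(); 
m=(P[...,2]>.102)&(P[...,0]<.57)&(P[...,1]<-.06)&(P[...,1]>-.16)&(P[...,2]<.13); print(m.sum(),P[m].mean(0))
```

```text
[0.52536956 0.04791604 0.02      ] [ 0.52547709 -0.10350279  0.108     ]
[0.4531 0.0358 0.02  ]
[0.4595 0.0797 0.02  ]
[0.5982 0.014  0.02  ]
[0.605  0.0612 0.02  ]
1252 [ 0.51081902 -0.10574889  0.10790262]
```

>>> servo_tool(rows=[0.6,0.21,0.34,4,0,0,-0.2,0.6,0,0,5,0,0,0,0.6,0,0,5,0,0,0,0.6,0,0,3,0,0,0,0.6,0,0,1.5,0,0,0,0.6,0,0,1,0,0,0,0.6,0,0,0,0,0,0,0.6,0,0,0,0,0,0])

```text
time_s: 2.95
ee_pos: [0.5291, 0.0496, 0.0064]
eef_rot: [0.213, 3.132, -0.0]
force: [0.2, -0.4, 0.1]
finger_gap: 0.0733
```

Run:
```python
from h import *
go(.529,.047,.004,82)
```

```text
t 2.95 ee [0.5291 0.0496 0.0064] jaw 82.21 turn [0.   0.13 0.21] then shift cm [-0.03 -0.26  0.24] F [ 0.2 -0.4  0.1] gap 0.0733
```

>>> servo_tool(rows=[0.6,0,-0.25,0.2,0,0,0.2,0.6,0,0,0,0,0,0,-1,0,0,0,0,0,0,-1,0,0,0,0,0,0,-1,0,0,0,0,0,0,-1,0,0,0,0,0,0,-1,0,0,0,0,0,0])

```text
time_s: 3.82
ee_pos: [0.5277, 0.0472, 0.0032]
eef_rot: [-0.219, -3.134, -0.0]
force: [0.4, 0.7, -0.0]
finger_gap: 0.046
```

Run:
```python
from h import *
go(.529,.047,.2,82)
```

```text
t 3.83 ee [0.5277 0.0472 0.0032] jaw 82.01 turn [ 0.   -0.    0.01] then shift cm [ -0.13   0.   -19.68] F [ 0.4  0.7 -0. ] gap 0.046
```

>>> servo_tool(rows=[-1,0,0,-2,0,0,0,-1,0,0,-4,0,0,0,-1,0,0,-4,0,0,0,-1,0,0,0,0,0,0], force=20)

```text
time_s: 4.32
ee_pos: [0.5303, 0.0468, 0.1065]
eef_rot: [0.218, 3.127, -0.001]
force: [0.4, 0.6, -1.8]
finger_gap: 0.0459
```

Run:
```python
from h import *
go(.477,.264,.0075,83)
```

```text
t 4.33 ee [0.5303 0.0468 0.1065] jaw 82.01 turn [-0.01  0.4  -0.99] then shift cm [ 7.94 20.91  9.9 ] F [ 0.4  0.6 -1.8] gap 0.0459
```

>>> servo_tool(rows=[-1,1.6,4.18,0,0,0,-1,-1,1.58,4.18,0,0,0,0,-1,1.58,4.18,0,0,0,0,-1,1.58,4.18,0,0,0,0,-1,1.58,4.18,0,0,0,0,-1,0,0,2,0,0,0,-1,0,0,4,0,0,0,-1,0,0,2,0,0,0,-1,0,0,0,0,0,0,-1,0,0,0,0,0,0])

```text
time_s: 5.58
ee_pos: [0.4754, 0.2644, 0.0233]
eef_rot: [0.192, 3.136, -0.0]
force: [-0.4, -0.6, -0.8]
finger_gap: 0.046
```

Run:
```python
from h import *
go(.477,.264,.0070,83)
```

```text
t 5.58 ee [0.4754 0.2644 0.0233] jaw 83.0 turn [-0.  0.  0.] then shift cm [-0.17 -0.02  1.63] F [-0.4 -0.6 -0.8] gap 0.046
```

>>> servo_tool(rows=[-1,0,0,0.9,0,0,0,-1,0,0,0.4,0,0,0,-1,0,0,0.3,0,0,0,-1,0,0,0,0,0,0])

```text
time_s: 6.08
ee_pos: [0.4751, 0.2643, 0.007]
eef_rot: [-0.192, -3.135, 0.0]
force: [0.7, 0.0, -1.4]
finger_gap: 0.0458
```

Run:
```python
from h import *
go(.477,.264,.0070,83)
```

```text
t 6.08 ee [0.4751 0.2643 0.007 ] jaw 83.01 turn [-0.01 -0.02  0.01] then shift cm [-0.19 -0.01 -0.  ] F [ 0.7  0.  -1.4] gap 0.0458
```

>>> servo_tool(rows=[-1,0,0,0.1,0,0,0,0.6,0,0,0,0,0,0,0.6,0,0,0,0,0,0,0.6,0,0,0,0,0,0,0.6,0,0,-5,0,0,0,0.6,0,0,-5,0,0,0,0.6,0,0,-5,0,0,0,0.6,0,0,0,0,0,0])

```text
time_s: 7.08
ee_pos: [0.4785, 0.2655, 0.1614]
eef_rot: [0.191, 3.126, 0.005]
force: [-0.3, 0.2, -0.3]
finger_gap: 0.0736
```

Run:
```python
from h import *
go(.527,-.105,.16,83)
c=shot('wrist','w2')
```

```text
t 7.08 ee [0.4785 0.2655 0.1614] jaw 83.02 turn [0.23 0.53 0.02] then shift cm [ -9.32 -36.18   0.14] F [-0.3  0.2 -0.3] gap 0.0736
```

View pics/w2.png

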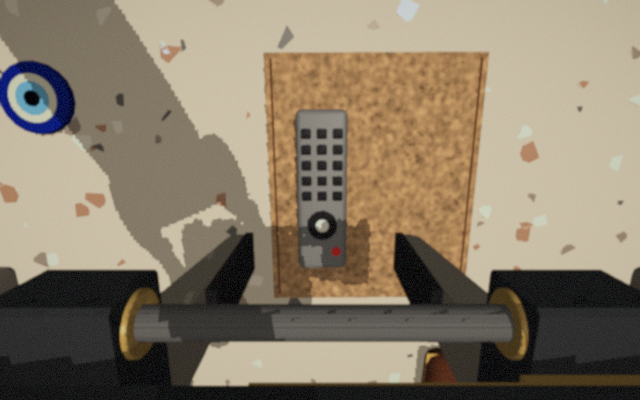

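>>> servo_tool(rows=[0.6,-1.33,-5.17,0,0,0,0,0.6,-1.33,-5.17,0,0,0,0,0.6,-1.33,-5.17,0,0,0,0,0.6,-1.33,-5.17,0,0,0,0,0.6,-1.33,-5.17,0,0,0,0,0.6,-1.33,-5.17,0,0,0,0,0.6,-1.33,-5.17,0,0,0,0,0.6,0,0,0,0,0,0,0.6,0,0,0,0,0,0])

```text
time_s: 8.25
ee_pos: [0.5226, -0.1052, 0.1546]
eef_rot: [-0.192, -3.133, -0.003]
force: [0.9, 0.8, 0.4]
finger_gap: 0.0735
```

Run:
```python
from h import *
go(.527,-.105,.033,83)
c=shot('wrist','w3'); c=shot('scene','s3');c=shot('side','d3')
c=C('w3');print(c.proj([.527,-.105,.108]))
```

```text
t 8.25 ee [ 0.5226 -0.1052  0.1546] jaw 82.99 turn [ 0.09 -0.17 -0.01] then shift cm [-0.43  0.07 12.16] F [0.9 0.8 0.4] gap 0.0735
[324.95699821 231.94231767]
```

View pics/w3.png

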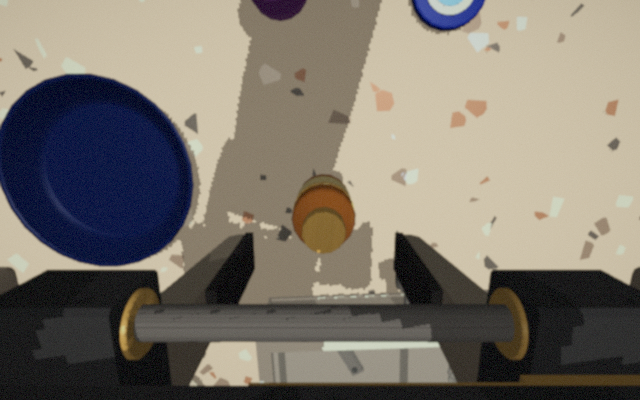

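View pics/d3.png

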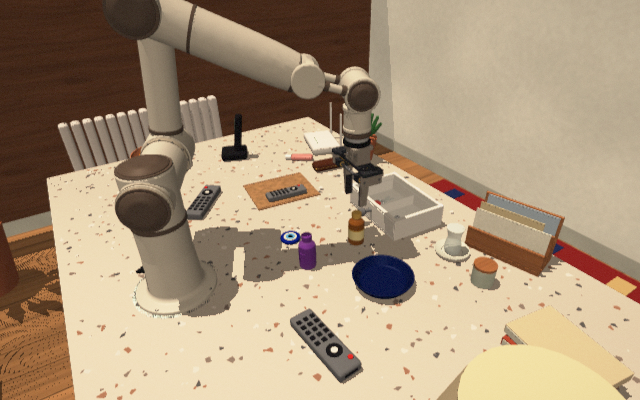

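>>> servo_tool(rows=[0.6,-0.35,-0.05,0,0,0,0,0.6,0,0,3,0,0,0,0.6,0,0,4,0,0,0,0.6,0,0,3,0,0,0,0.6,0,0,1.5,0,0,0,0.6,0,0,0,0,0,0,0.6,0,0,0,0,0,0])

```text
time_s: 9.28
ee_pos: [0.5282, -0.1074, 0.0426]
eef_rot: [0.191, 3.133, -0.001]
force: [1.2, 0.1, -0.2]
finger_gap: 0.0736
```

Run:
```python
from h import *
go(.5265,-.1055,.033,83)
```

```text
t 9.28 ee [ 0.5282 -0.1074  0.0426] jaw 83.02 turn [-0.05  0.14  0.02] then shift cm [0.2  0.17 0.96] F [ 1.2  0.1 -0.2] gap 0.0736
```

>>> servo_tool(rows=[0.6,0.1,0.12,0.9,0,0,0,0.6,0,0,0,0,0,0,0.6,0,0,0,0,0,0,-1,0,0,0,0,0,0,-1,0,0,0,0,0,0,-1,0,0,0,0,0,0,-1,0,0,0,0,0,0,-1,0,0,0,0,0,0], force=15)

```text
time_s: 10.28
ee_pos: [0.5263, -0.1058, 0.0323]
eef_rot: [0.191, 3.136, -0.0]
force: [0.5, -0.3, 0.1]
finger_gap: 0.0488
```

Run:
```python
from h import *
go(.5265,-.1055,.033,83)
```

```text
t 10.28 ee [ 0.5263 -0.1058  0.0323] jaw 83.01 turn [-0.    0.01  0.01] then shift cm [-0.02  0.03 -0.07] F [ 0.5 -0.3  0.1] gap 0.0488
```

>>> servo_tool(rows=[-1,0,0,-1,0,0,0,-1,0,0,-3,0,0,0,-1,0,0,-3,0,0,0,-1,0,0,0,0,0,0], force=20)

```text
time_s: 10.78
ee_pos: [0.5282, -0.1066, 0.105]
eef_rot: [0.191, 3.13, -0.003]
force: [0.1, -0.3, -2.4]
finger_gap: 0.0484
```

Run:
```python
from h import *
go(.489,.364,.036,83)
```

```text
t 10.78 ee [ 0.5282 -0.1066  0.105 ] jaw 83.01 turn [-0.1   0.32  0.01] then shift cm [ 9.63 46.23  6.9 ] F [ 0.1 -0.3 -2.4] gap 0.0484
```

Constant-speed traverse, 10 rows with a soft start and end.

>>> servo_tool(rows=[-1,0.4,2,0,0,0,0,-1,0.88,4.22,0,0,0,0,-1,0.88,4.22,0,0,0,0,-1,0.88,4.22,0,0,0,0,-1,0.88,4.22,0,0,0,0,-1,0.88,4.22,0,0,0,0,-1,0.88,4.22,0,0,0,0,-1,0.88,4.22,0,0,0,0,-1,0.88,4.22,0,0,0,0,-1,0.88,4.22,0,0,0,0,-1,0.88,4.22,0,0,0,0,-1,0.43,2,0,0,0,0,-1,0,0,0,0,0,0,-1,0,0,1.5,0,0,0,-1,0,0,2.5,0,0,0,-1,0,0,1,0,0,0,-1,0,0,0,0,0,0,-1,0,0,0,0,0,0])

```text
time_s: 13.02
ee_pos: [0.4876, 0.3645, 0.053]
eef_rot: [0.192, 3.134, 0.001]
force: [0.3, -0.3, -1.2]
finger_gap: 0.0485
```

Run:
```python
from h import *
go(.489,.364,.036,83)
```

```text
t 13.03 ee [0.4876 0.3645 0.053 ] jaw 82.98 turn [ 0.04  0.07 -0.02] then shift cm [-0.14 -0.03  1.7 ] F [ 0.3 -0.3 -1.2] gap 0.0485
```

>>> servo_tool(rows=[-1,0,0,0.9,0,0,0,-1,0,0,0.5,0,0,0,-1,0,0,0.2,0,0,0,-1,0,0,0,0,0,0,-1,0,0,0.1,0,0,0,-1,0,0,0,0,0,0])

```text
time_s: 13.78
ee_pos: [0.487, 0.3646, 0.0353]
eef_rot: [0.192, 3.135, 0.0]
force: [-0.7, 1.0, -1.2]
finger_gap: 0.0487
```

Run:
```python
from h import *
go(.489,.364,.036,83)
```

```text
t 13.78 ee [0.487  0.3646 0.0353] jaw 83.01 turn [0.01 0.01 0.01] then shift cm [-0.21 -0.03 -0.07] F [-0.7  1.  -1.2] gap 0.0487
```

>>> servo_tool(rows=[0.5,0,0,0,0,0,0,0.5,0,0,0,0,0,0,0.5,0,0,0,0,0,0,0.5,0,0,-4,0,0,0,0.5,0,0,-5,0,0,0,0.5,0,0,-5,0,0,0,0.5,0,0,0,0,0,0])

```text
time_s: 14.65
ee_pos: [0.4899, 0.366, 0.1809]
eef_rot: [0.191, 3.127, 0.008]
force: [0.5, 0.2, -0.5]
finger_gap: 0.0688
```

Run:
```python
from h import *
go(.6,-.0375,.16,85)
shot('scene','s4'); shot('side','d4'); shot('wrist','w4')
a=cv2.imread('pics/scene0.png')[135:315,220:450]
a=np.hstack([C('side4'.replace('side','d')).im[140:290,220:420],C('s4').im[140:290,300:500]]); cv2.imwrite('pics/c4.png',cv2.resize(a,None,fx=2,fy=2))
# knob refinement
for n in ['s4','d4']:
    c=C(n);P=c.cloud();m=(P[...,0]>.57)&(P[...,0]<.622)&(P[...,1]>-.08)&(P[...,1]<.01)&(P[...,2]>.025)&(P[...,2]<.07)&(c.d>0);print(m.sum(),P[m].min(0).round(3),P[m].max(0).round(3),P[m].mean(0).round(3))
```

```text
t 14.65 ee [0.4899 0.366  0.1809] jaw 83.01 turn [ 0.31  0.51 -1.99] then shift cm [-14.49 -39.24   2.09] F [ 0.5  0.2 -0.5] gap 0.0688
80 [ 0.591 -0.051  0.04 ] [ 0.621 -0.026  0.061] [ 0.604 -0.041  0.052]
62 [ 0.589 -0.052  0.038] [ 0.62  -0.027  0.063] [ 0.599 -0.042  0.052]
```

View pics/c4.png

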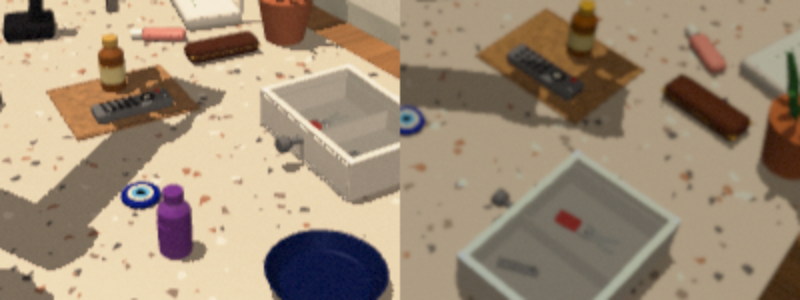

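>>> servo_tool(rows=[0.2,-1.61,-4.36,0.1,0,0,-2,0.2,-1.61,-4.36,0.2,0,0,0,0.2,-1.61,-4.36,0.2,0,0,0,0.2,-1.61,-4.36,0.2,0,0,0,0.2,-1.61,-4.36,0.2,0,0,0,0.2,-1.61,-4.36,0.2,0,0,0,0.2,-1.61,-4.36,0.2,0,0,0,0.2,-1.61,-4.36,0.2,0,0,0,0.2,-1.61,-4.36,0.2,0,0,0,0.2,0,0,0,0,0,0,0.2,0,0,0,0,0,0])

```text
time_s: 16.18
ee_pos: [0.5943, -0.0387, 0.1565]
eef_rot: [-0.137, -3.135, -0.002]
force: [1.1, -0.0, 0.1]
finger_gap: 0.055
```

Run:
```python
from h import *
go(.598,-.039,.028,85)
```

```text
t 16.18 ee [ 0.5943 -0.0387  0.1565] jaw 84.99 turn [ 0.06 -0.19 -0.01] then shift cm [-0.37 -0.   12.85] F [ 1.1 -0.   0.1] gap 0.055
```

>>> servo_tool(rows=[0.2,-0.15,0,3,0,0,0,0.2,0,0,4,0,0,0,0.2,0,0,3,0,0,0,0.2,0,0,1.5,0,0,0,0.2,0,0,0,0,0,0,0.2,0,0,0,0,0,0])

```text
time_s: 16.92
ee_pos: [0.5981, -0.0394, 0.0447]
eef_rot: [0.136, 3.136, -0.001]
force: [0.6, 0.2, -0.3]
finger_gap: 0.0551
```

Run:
```python
from h import *
go(.598,-.039,.028,85)
```

```text
t 16.93 ee [ 0.5981 -0.0394  0.0447] jaw 85.04 turn [-0.02  0.14  0.04] then shift cm [0.01 0.04 1.67] F [ 0.6  0.2 -0.3] gap 0.0551
```

>>> servo_tool(rows=[0.2,0,0,1.0,0,0,0,0.2,0,0,0.5,0,0,0,0.2,0,0,0,0,0,0,-1,0,0,0,0,0,0,-1,0,0,0,0,0,0,-1,0,0,0,0,0,0,-1,0,0,0,0,0,0,-1,0,0,0,0,0,0])

```text
time_s: 17.92
ee_pos: [0.5973, -0.0371, 0.0284]
eef_rot: [0.137, 3.138, 0.006]
force: [1.7, 8.3, 0.1]
finger_gap: 0.0267
```

Run:
```python
from h import *
go(.598,-.039,.028,85)
```

```text
t 17.93 ee [ 0.5973 -0.0371  0.0284] jaw 84.99 turn [ 0.23  0.02 -0.01] then shift cm [-0.09 -0.19  0.04] F [1.7 8.3 0.1] gap 0.0267
```

>>> servo_tool(rows=[-1,0,0.2,0,0,0,0,-1,1,0,0,0,0,0,-1,1.5,0,0,0,0,0,-1,1.5,0,0,0,0,0,-1,0,0,0,0,0,0], force=25)

```text
time_s: 18.55
ee_pos: [0.5559, -0.0335, 0.0283]
eef_rot: [-0.137, -3.137, -0.001]
force: [-0.7, 3.6, 2.4]
finger_gap: 0.0271
```

Run:
```python
from h import *
go(.598,-.039,.028,85)
```

```text
t 18.55 ee [ 0.5559 -0.0335  0.0283] jaw 84.99 turn [ 0.05 -0.08 -0.01] then shift cm [-4.24 -0.18  0.03] F [-0.7  3.6  2.4] gap 0.0271
```

>>> servo_tool(rows=[-1,1.5,0.05,0,0,0,0,-1,1.5,0,0,0,0,0,-1,1.5,0,0,0,0,0,-1,1.5,0,0,0,0,0,-1,1.5,0,0,0,0,0,-1,1.2,0,0,0,0,0,-1,0,0,0,0,0,0])

```text
time_s: 19.42
ee_pos: [0.47, -0.0262, 0.0283]
eef_rot: [-0.137, -3.138, 0.001]
force: [-1.8, 0.6, 1.9]
finger_gap: 0.0269
```

Run:
```python
from h import *
go(.598,-.039,.028,85)
```

```text
t 19.43 ee [ 0.47   -0.0262  0.0283] jaw 85.0 turn [-0.03 -0.06  0.  ] then shift cm [-12.87  -0.16   0.03] F [-1.8  0.6  1.9] gap 0.0269
```

>>> servo_tool(rows=[-1,0.4,0,0,0,0,0,-1,0.3,0,0,0,0,0,-1,0,0,0,0,0,0])

```text
time_s: 19.8
ee_pos: [0.4637, -0.0257, 0.0283]
eef_rot: [-0.137, -3.138, 0.001]
force: [0.6, -1.7, 1.9]
finger_gap: 0.0267
```

Run:
```python
from h import *
go(.598,-.039,.028,85)
```

```text
t 19.8 ee [ 0.4637 -0.0257  0.0283] jaw 85.01 turn [-0.03 -0.01  0.01] then shift cm [-13.5   -0.16   0.03] F [ 0.6 -1.7  1.9] gap 0.0267
```

>>> servo_tool(rows=[0.2,0,0,0,0,0,0,0.2,0,0,0,0,0,0,0.2,0,0,-4,0,0,0,0.2,0,0,-6,0,0,0,0.2,-3,0.5,-6,0,0,0,0.2,-4,0.7,-2,0,0,0,0.2,-4,0.8,0,0,0,0,0.2,-3,0,0,0,0,0,0.2,0,0,0,0,0,0,0.2,0,0,0,0,0,0])

```text
time_s: 21.05
ee_pos: [0.6018, -0.0176, 0.2035]
eef_rot: [-0.137, -3.137, -0.0]
force: [-0.2, -0.6, 0.4]
finger_gap: 0.0554
```

Run:
```python
from h import *
go(.56,.01,.2,85)
shot('wrist','w5');shot('scene','s5')
a=C('s5').im[170:320,290:490]; cv2.imwrite('pics/c5.png',cv2.resize(a,None,fx=4,fy=4,interpolation=cv2.INTER_CUBIC))
```

```text
t 21.05 ee [ 0.6018 -0.0176  0.2035] jaw 85.01 turn [ 0.01 -0.09  0.01] then shift cm [4.4  2.38 0.35] F [-0.2 -0.6  0.4] gap 0.0554
```

View pics/w5.png

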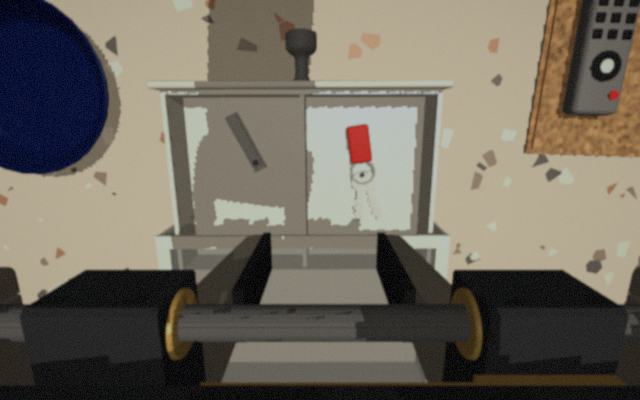

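View pics/c5.png

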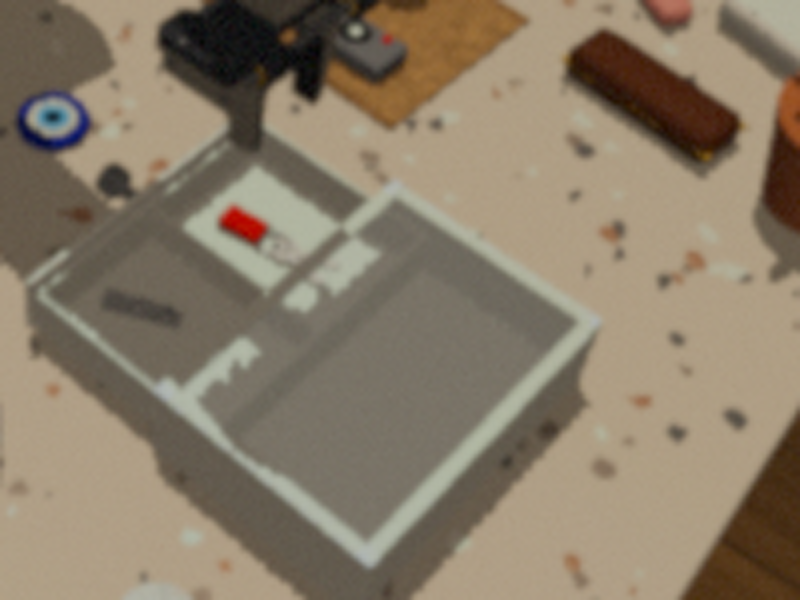

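Run:
```python
from h import *
c=C('w5'); h=cv2.cvtColor(c.im,cv2.COLOR_BGR2HSV)
m=((h[...,0]<8)|(h[...,0]>172))&(h[...,1]>170)&(h[...,2]>80); m[:100]=0;m[190:]=0;m[:,:330]=0;m[:,390:]=0
ys,xs=np.nonzero(m);print(len(xs))
X=np.array([c.ray(u,v,.026)[:2] for u,v in zip(xs,ys)])
r=cv2.minAreaRect((X*1000).astype(np.float32));print(r,X.mean(0))
P=c.cloud()[m];print(np.median(P,0))
for q in [(362,174),(378,216),(355,216)]: print(c.ray(*q,.018).round(4), c.pt(*q).round(4))
print('pane front edge',c.ray(305,237,.075),'tray front',c.ray(303,85,.055),'knob',c.proj([.464,-.0257,.055]))
a=c.im[70:250,230:450];cv2.imwrite('pics/c6.png',cv2.resize(a,None,fx=3.3,fy=3.3,interpolation=cv2.INTER_CUBIC))
```

```text
692
((560.0205078125, 21.077579498291016), (35.106788635253906, 19.784381866455078), 3.9330782890319824) [0.5598584 0.0211458]
[0.55975051 0.02110632 0.02656807]
[0.5918 0.0234 0.018 ] [0.5915 0.0232 0.02  ]
[0.6387 0.0377 0.018 ] [0.6391 0.0379 0.0166]
[0.6365 0.0131 0.018 ] [0.6362 0.0131 0.019 ]
pane front edge [ 0.63619903 -0.03785093  0.075     ] tray front [ 0.50251195 -0.02721224  0.055     ] knob [300.18564667  37.52781341]
```

View pics/c6.png

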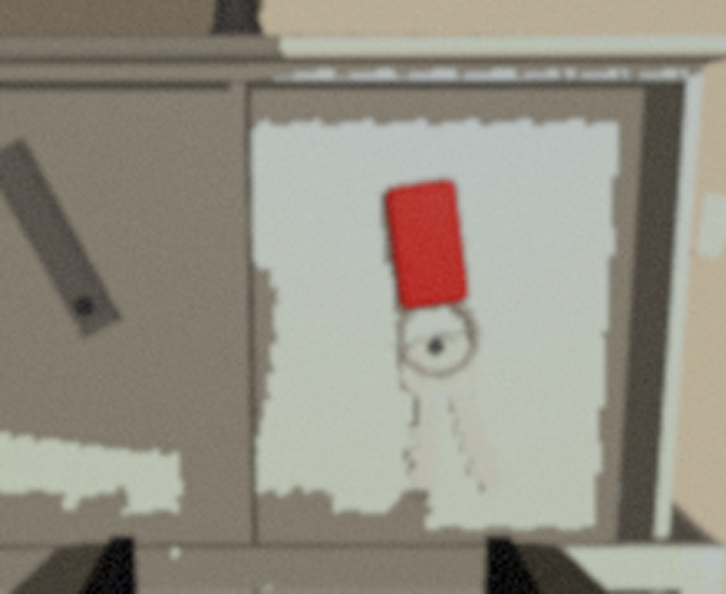

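Run:
```python
from h import *
go(.560,.021,.10,94)
```

```text
t 21.15 ee [ 0.6017 -0.0176  0.2039] jaw 85.0 turn [ 0.01 -0.04 -9.  ] then shift cm [ 3.89  4.14 10.39] F [0.3 0.7 0.1] gap 0.0548
```

>>> servo_tool(rows=[-0.05,0,0,0,0,0,-9,-0.05,2,2.1,3,0,0,0,-0.05,1.89,2.04,4,0,0,0,-0.05,0,0,3.4,0,0,0,-0.05,0,0,0,0,0,0,-0.05,0,0,0,0,0,0], force=15)

```text
time_s: 21.9
ee_pos: [0.562, 0.0205, 0.1017]
eef_rot: [-0.109, 3.137, -0.001]
force: [0.5, 0.5, 0.7]
finger_gap: 0.0436
```

Run:
```python
from h import *
go(.560,.021,.018,94)
```

```text
t 21.9 ee [0.562  0.0205 0.1017] jaw 93.99 turn [-0.04  0.14 -0.01] then shift cm [0.19 0.07 8.37] F [0.5 0.5 0.7] gap 0.0436
```

>>> servo_tool(rows=[-0.05,0.1,0.05,2.5,0,0,0,-0.05,0,0,3,0,0,0,-0.05,0,0,1.5,0,0,0,-0.05,0,0,0,0,0,0,-0.05,0,0,0,0,0,0])

```text
time_s: 22.52
ee_pos: [0.5614, 0.021, 0.0316]
eef_rot: [-0.11, 3.137, -0.001]
force: [0.1, 0.1, 0.3]
finger_gap: 0.0436
```

Run:
```python
from h import *
go(.560,.021,.018,94)
```

```text
t 22.52 ee [0.5614 0.021  0.0316] jaw 94.01 turn [-0.04  0.15  0.01] then shift cm [0.14 0.01 1.36] F [0.1 0.1 0.3] gap 0.0436
```

>>> servo_tool(rows=[-0.05,0.1,0,0.9,0,0,0,-0.05,0,0,0.3,0,0,0,-0.05,0,0,0,0,0,0,-1,0,0,0,0,0,0,-1,0,0,0,0,0,0,-1,0,0,0,0,0,0,-1,0,0,0,0,0,0])

```text
time_s: 23.4
ee_pos: [0.5592, 0.0211, 0.0181]
eef_rot: [-0.11, 3.139, -0.0]
force: [0.3, -0.5, 1.1]
finger_gap: 0.0216
```

Run:
```python
from h import *
go(.560,.021,.018,94)
```

```text
t 23.4 ee [0.5592 0.0211 0.0181] jaw 94.01 turn [-0.    0.02  0.01] then shift cm [-0.08 -0.02  0.01] F [ 0.3 -0.5  1.1] gap 0.0216
```

>>> servo_tool(rows=[-1,0,0,-0.5,0,0,0,-1,0,0,-0.5,0,0,0,-1,0.8,0,0,0,0,0,-1,0.8,0,0,0,0,0,-1,0,0,0,0,0,0,-1,0,0,-1,0,0,0,-1,0,0,-3,0,0,0,-1,0,0,-4,0,0,0,-1,0,0,-3,0,0,0,-1,0,0,0,0,0,0,-1,0,0,0,0,0,0], force=25)

```text
time_s: 24.78
ee_pos: [0.5424, 0.0202, 0.1368]
eef_rot: [0.11, -3.138, -0.001]
force: [-0.5, -0.2, -1.0]
finger_gap: 0.0214
```

Run:
```python
from h import *
go(.45,-.298,.12,94)
shot('wrist','w6');shot('side','d6')
```

```text
t 24.77 ee [0.5424 0.0202 0.1368] jaw 94.01 turn [ 0.02 -0.09  0.01] then shift cm [ 11.44 -31.09   1.68] F [-0.5 -0.2 -1. ] gap 0.0214
```

View pics/d6.png

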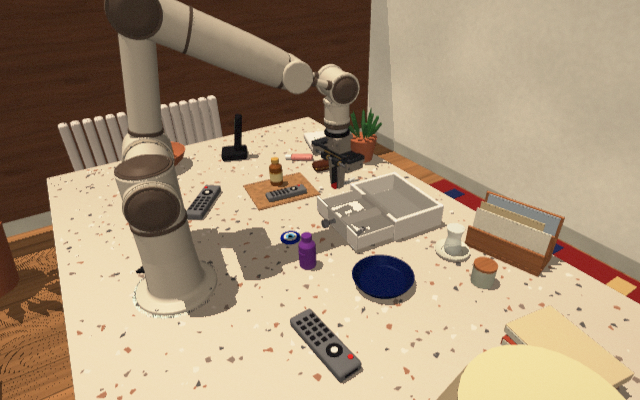

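View pics/w6.png

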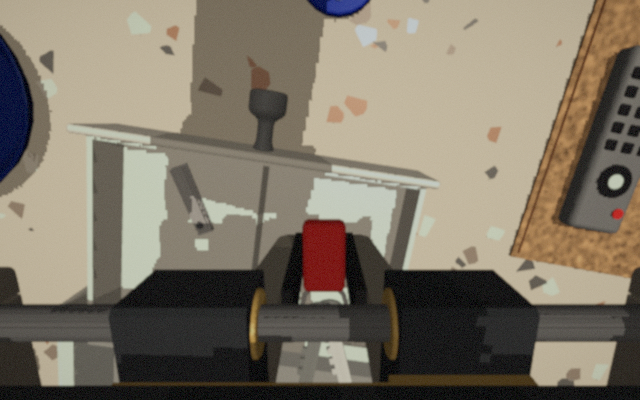

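>>> servo_tool(rows=[-1,1.16,-3.13,0,0,0,0,-1,1.45,-3.91,0,0,0,0,-1,1.45,-3.91,0,0,0,0,-1,1.45,-3.91,0,0,0,0,-1,1.45,-3.91,0,0,0,0,-1,1.45,-3.91,0,0,0,0,-1,1.45,-3.91,0,0,0,0,-1,1.2,-3,0,0,0,0,-1,0.55,-1.6,2,0,0,0,-1,0,0,4,0,0,0,-1,0,0,2,0,0,0,-1,0,0,0,0,0,0,-1,0,0,0,0,0,0])

```text
time_s: 26.5
ee_pos: [0.4493, -0.2994, 0.0583]
eef_rot: [-0.11, 3.139, -0.0]
force: [1.5, 0.3, -1.2]
finger_gap: 0.022
```

Run:
```python
from h import *
go(.4485,-.3,.0115,94)
```

```text
t 26.5 ee [ 0.4493 -0.2994  0.0583] jaw 94.02 turn [-0.01  0.01  0.02] then shift cm [ 0.08 -0.06  4.68] F [ 1.5  0.3 -1.2] gap 0.022
```

>>> servo_tool(rows=[-1,0,0,2,0,0,0,-1,0,0,1.5,0,0,0,-1,0,0,0.6,0,0,0,-1,0,0,0.3,0,0,0,-1,0,0,0.2,0,0,0,-1,0,0,0,0,0,0])

```text
time_s: 27.25
ee_pos: [0.4492, -0.2994, 0.0122]
eef_rot: [-0.11, 3.139, -0.001]
force: [-0.8, 0.0, -0.1]
finger_gap: 0.0217
```

Run:
```python
from h import *
go(.4485,-.3,.0115,94)
```

```text
t 27.25 ee [ 0.4492 -0.2994  0.0122] jaw 94.01 turn [-0.02  0.02  0.01] then shift cm [ 0.08 -0.06  0.07] F [-0.8  0.  -0.1] gap 0.0217
```

>>> servo_tool(rows=[-1,0,0,0.1,0,0,0,-0.1,0,0,0,0,0,0,-0.1,0,0,0,0,0,0,-0.1,0,0,-3,0,0,0,-0.1,0,0,-4,0,0,0,-0.1,0,0,-5,0,0,0,-0.1,0,0,-3,0,0,0,-0.1,0,0,0,0,0,0])

```text
time_s: 28.25
ee_pos: [0.4505, -0.3007, 0.1639]
eef_rot: [-0.11, 3.136, -0.007]
force: [-0.7, 0.3, -0.2]
finger_gap: 0.0412
```

Run:
```python
from h import *
go(.4637,-.0257,.16,85)
shot('wrist','w7');shot('side','d7');shot('scene','s7')
a=np.hstack([C('d7').im[150:320,240:460],C('s7').im[140:310,220:440]]); cv2.imwrite('pics/c7.png',cv2.resize(a,None,fx=1.8,fy=1.8))
for n in ['s7','d7','w7']:
    c=C(n);h=cv2.cvtColor(c.im,cv2.COLOR_BGR2HSV);P=c.cloud()
    m=((h[...,0]<8)|(h[...,0]>172))&(h[...,1]>120)&(np.hypot(P[...,0]-.4785,P[...,1]+.298)<.08)&(c.d>0)
    print(n,m.sum(),P[m].mean(0).round(3))
    m=(P[...,0]>.33)&(P[...,0]<.6)&(P[...,1]<-.2)&(P[...,1]>-.42)&(P[...,2]>.024)&(P[...,2]<.05)&(c.d>0)
    X=P[m][:,:2]
    if len(X): print(cv2.minEnclosingCircle((X*1000).astype(np.float32)),np.percentile(X,[2,98],axis=0).round(3).tolist())
```

```text
t 28.25 ee [ 0.4505 -0.3007  0.1639] jaw 94.01 turn [-0.26  0.25  9.01] then shift cm [ 1.08 27.51  0.39] F [-0.7  0.3 -0.2] gap 0.0412
s7 114 [ 0.454 -0.3    0.033]
((477.2774963378906, -298.02471923828125), 85.59823608398438) [[0.397, -0.38], [0.56, -0.216]]
d7 114 [ 0.449 -0.303  0.024]
((480.269287109375, -299.1091003417969), 86.87263488769531) [[0.397, -0.38], [0.56, -0.217]]
w7 957 [ 0.448 -0.299  0.027]
((477.2574157714844, -299.02838134765625), 84.3641357421875) [[0.395, -0.38], [0.557, -0.218]]
```

View pics/c7.png

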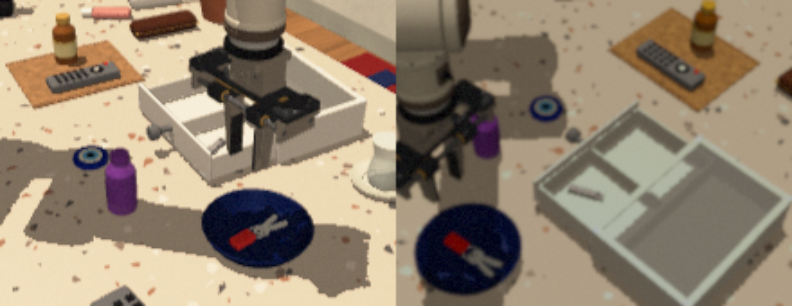

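View pics/w7.png

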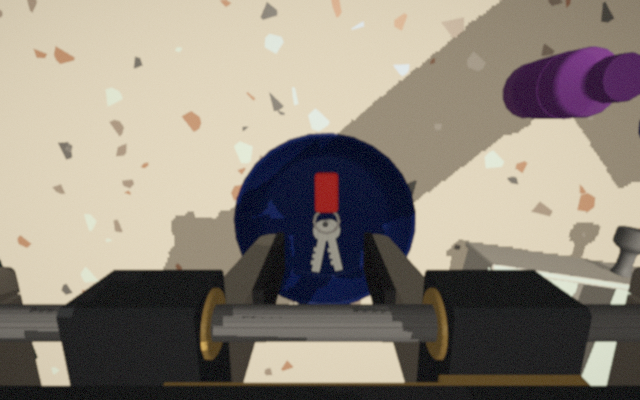

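>>> servo_tool(rows=[-1,0,0,0,0,0,9,-1,0.6,4.6,0,0,0,0,-1,0.6,4.6,0,0,0,0,-1,0.6,4.6,0,0,0,0,-1,0.6,4.6,0,0,0,0,-1,0.6,4.6,0,0,0,0,-1,0.6,4.6,0,0,0,0,-1,0.9,0.2,2,0,0,0,-1,0,0,4,0,0,0,-1,0,0,4,0,0,0,-1,0,0,2,0,0,0,-1,0,0,0,0,0,0])

```text
time_s: 29.9
ee_pos: [0.4254, -0.0174, 0.0381]
eef_rot: [-0.137, -3.132, -0.003]
force: [1.0, -0.6, 0.1]
finger_gap: 0.0003
```

Run:
```python
from h import *
go(.425,-.0225,.030,85)
```

```text
t 29.9 ee [ 0.4254 -0.0174  0.0381] jaw 85.0 turn [ 0.1 -0.4  0. ] then shift cm [-0.   -0.51  0.81] F [ 1.  -0.6  0.1] gap 0.0003
```

>>> servo_tool(rows=[-1,0,-0.5,0.7,0,0,0,-1,-1,0,0,0,0,0,-1,-1.2,0,0,0,0,0,-1,-1.5,0,0,0,0,0,-1,-1.5,0,0,0,0,0,-1,-1.5,0,0,0,0,0,-1,-1.5,0,0,0,0,0,-1,-1.5,0,0,0,0,0,-1,-1.5,0,0,0,0,0,-1,-1.5,0,0,0,0,0,-1,-1.5,0,0,0,0,0,-1,-0.5,0,0,0,0,0,-1,0,0,0,0,0,0])

```text
time_s: 31.52
ee_pos: [0.5751, -0.0362, 0.0342]
eef_rot: [0.137, 3.138, -0.0]
force: [-1.1, -0.6, 0.6]
finger_gap: 0.0007
```

Run:
```python
from h import *
go(.585,-.036,.030,85)
```

```text
t 31.52 ee [ 0.5751 -0.0362  0.0342] jaw 85.02 turn [-0.01  0.05  0.02] then shift cm [-0.98  0.1   0.42] F [-1.1 -0.6  0.6] gap 0.0007
```

>>> servo_tool(rows=[-1,-0.5,0,0,0,0,0,-1,-0.4,0,0,0,0,0,-1,0,0,0,0,0,0])

```text
time_s: 31.9
ee_pos: [0.5837, -0.037, 0.034]
eef_rot: [0.137, 3.138, -0.0]
force: [0.1, 0.7, 0.1]
finger_gap: 0.0
```

>>> servo_tool(rows=[-1,-0.3,0,0,0,0,0,-1,0,0,0,0,0,0])

```text
time_s: 32.15
ee_pos: [0.584, -0.037, 0.0338]
eef_rot: [-0.136, -3.132, -0.0]
force: [-9.0, 0.6, 7.7]
finger_gap: 0.0006
```

>>> servo_tool(rows=[-1,-0.1,0,0,0,0,0,-1,0,0,0,0,0,0])

```text
time_s: 32.4
ee_pos: [0.584, -0.0369, 0.0338]
eef_rot: [-0.135, -3.13, -0.001]
force: [-12.9, 0.8, 11.1]
finger_gap: 0.0005
```

>>> servo_tool(rows=[-1,1,0,0,0,0,0,-1,3,0,0,0,0,0,0.5,3,0,-4,0,0,0,0.5,0,3,-5,0,0,0,0.5,0,4,-5,0,0,0,0.5,0,0,0,0,0,0])

```text
time_s: 33.15
ee_pos: [0.5269, 0.0391, 0.1778]
eef_rot: [0.132, 3.128, -0.001]
force: [0.4, -0.6, -0.8]
finger_gap: 0.0386
```

Run:
```python
from h import *
go(.487,.3646,.18,83)
shot('side','d8');shot('scene','s8')
a=np.hstack([C('d8').im[150:320,240:460],C('s8').im[140:310,240:460]]); cv2.imwrite('pics/c8.png',cv2.resize(a,None,fx=1.8,fy=1.8))
for n in ['s4','d4','s8','d8']:
    c=C(n);P=c.cloud();m=(P[...,0]>.57)&(P[...,0]<.622)&(P[...,1]>-.08)&(P[...,1]<.01)&(P[...,2]>.025)&(P[...,2]<.07)&(c.d>0);print(n,m.sum(),P[m].min(0).round(4),P[m].mean(0).round(3))
```

```text
t 33.15 ee [0.5269 0.0391 0.1778] jaw 85.18 turn [0.   0.62 2.18] then shift cm [ 7.93 31.82 -0.22] F [ 0.4 -0.6 -0.8] gap 0.0386
s4 80 [ 0.5906 -0.0509  0.0405] [ 0.604 -0.041  0.052]
d4 62 [ 0.5893 -0.0523  0.0383] [ 0.599 -0.042  0.052]
s8 74 [ 0.5936 -0.0531  0.0366] [ 0.607 -0.042  0.053]
d8 66 [ 0.5935 -0.0533  0.0376] [ 0.601 -0.041  0.052]
```

View pics/c8.png

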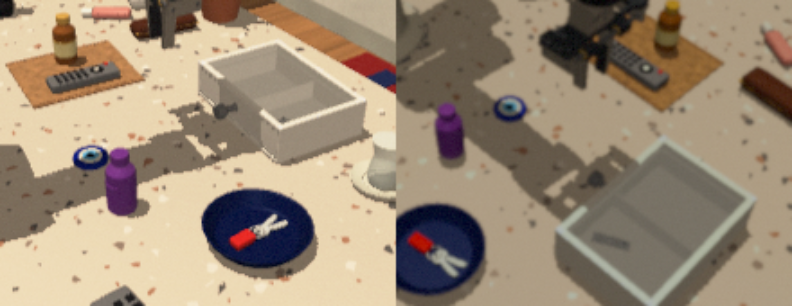

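>>> servo_tool(rows=[0.5,0,0,0,0,0,2.2,0.5,1.14,4.55,0,0,0,0,0.5,1.14,4.55,0,0,0,0,0.5,1.14,4.55,0,0,0,0,0.5,1.14,4.55,0,0,0,0,0.5,1.14,4.55,0,0,0,0,0.5,1.14,4.55,0,0,0,0,0.5,1.14,4.55,0,0,0,0,0.5,0,0,0,0,0,0,0.5,0,0,0,0,0,0])

```text
time_s: 34.5
ee_pos: [0.484, 0.3621, 0.1709]
eef_rot: [-0.198, -3.133, 0.003]
force: [0.1, 0.4, -0.8]
finger_gap: 0.069
```

Run:
```python
from h import *
go(.487,.3646,.0355,83)
shot('wrist','w9'); c=C('w9'); print(c.proj([.487,.3646,.111]))
```

```text
t 34.5 ee [0.484  0.3621 0.1709] jaw 82.77 turn [-0.12 -0.13 -0.23] then shift cm [-0.27  0.28 13.54] F [ 0.1  0.4 -0.8] gap 0.069
[328.13126606 223.65817321]
```

View pics/w9.png

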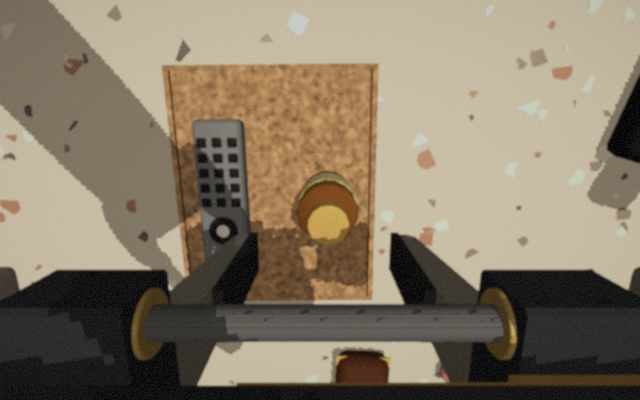

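>>> servo_tool(rows=[0.5,-0.1,0.2,0,0,0,-0.2,0.5,0,0,3,0,0,0,0.5,0,0,4,0,0,0,0.5,0,0,3,0,0,0,0.5,0,0,2,0,0,0,0.5,0,0,0,0,0,0,0.5,0,0,0,0,0,0])

```text
time_s: 35.42
ee_pos: [0.4868, 0.3658, 0.0542]
eef_rot: [0.192, 3.134, 0.002]
force: [0.6, 0.3, 0.4]
finger_gap: 0.069
```

Run:
```python
from h import *
go(.487,.3646,.0355,83)
```

```text
t 35.42 ee [0.4868 0.3658 0.0542] jaw 82.99 turn [ 0.08  0.12 -0.01] then shift cm [-0.04 -0.12  1.87] F [0.6 0.3 0.4] gap 0.069
```

>>> servo_tool(rows=[0.5,-0.1,-0.1,1.3,0,0,0,0.5,0,0,0.5,0,0,0,0.5,0,0,0,0,0,0,-1,0,0,0,0,0,0,-1,0,0,0,0,0,0,-1,0,0,0,0,0,0,-1,0,0,0,0,0,0,-1,0,0,0,0,0,0], force=20)

```text
time_s: 36.42
ee_pos: [0.4867, 0.3645, 0.0351]
eef_rot: [0.192, 3.135, 0.001]
force: [0.9, 0.1, 1.4]
finger_gap: 0.0487
```

Run:
```python
from h import *
go(.487,.3646,.0355,83)
```

```text
t 36.42 ee [0.4867 0.3645 0.0351] jaw 83.01 turn [0.02 0.03 0.01] then shift cm [-0.03  0.01 -0.04] F [0.9 0.1 1.4] gap 0.0487
```

>>> servo_tool(rows=[-1,0,0,-1,0,0,0,-1,0,0,-3,0,0,0,-1,0,0,-3,0,0,0,-1,0,0,0,0,0,0])

```text
time_s: 36.92
ee_pos: [0.4883, 0.3652, 0.1077]
eef_rot: [0.191, 3.131, 0.004]
force: [0.0, -0.4, -1.8]
finger_gap: 0.0485
```

Run:
```python
from h import *
go(.5265,-.106,.0325,83)
```

```text
t 36.92 ee [0.4883 0.3652 0.1077] jaw 83.01 turn [0.17 0.28 0.01] then shift cm [ -9.53 -46.31   7.52] F [ 0.  -0.4 -1.8] gap 0.0485
```

>>> servo_tool(rows=[-1,-0.4,-2,0,0,0,0,-1,-0.87,-4.23,0,0,0,0,-1,-0.87,-4.23,0,0,0,0,-1,-0.87,-4.23,0,0,0,0,-1,-0.87,-4.23,0,0,0,0,-1,-0.87,-4.23,0,0,0,0,-1,-0.87,-4.23,0,0,0,0,-1,-0.87,-4.23,0,0,0,0,-1,-0.87,-4.23,0,0,0,0,-1,-0.87,-4.23,0,0,0,0,-1,-0.87,-4.23,0,0,0,0,-1,-0.43,-2,0,0,0,0,-1,0,0,0,0,0,0,-1,0,0,2,0,0,0,-1,0,0,2,0,0,0,-1,0,0,1,0,0,0,-1,0,0,0,0,0,0,-1,0,0,0,0,0,0])

```text
time_s: 39.17
ee_pos: [0.5252, -0.1066, 0.0555]
eef_rot: [0.191, 3.135, -0.001]
force: [0.3, -0.4, -1.4]
finger_gap: 0.0486
```

Run:
```python
from h import *
go(.5265,-.106,.0325,83)
```

```text
t 39.17 ee [ 0.5252 -0.1066  0.0555] jaw 83.04 turn [-0.02  0.06  0.04] then shift cm [-0.12  0.08  2.3 ] F [ 0.3 -0.4 -1.4] gap 0.0486
```

>>> servo_tool(rows=[-1,-0.1,0.05,1.2,0,0,0,-1,0,0,0.6,0,0,0,-1,0,0,0.3,0,0,0,-1,0,0,0,0,0,0])

```text
time_s: 39.67
ee_pos: [0.5255, -0.1064, 0.0334]
eef_rot: [-0.192, -3.135, -0.0]
force: [1.0, 0.3, -1.8]
finger_gap: 0.0486
```

Run:
```python
from h import *
go(.5265,-.106,.0325,83)
```

```text
t 39.67 ee [ 0.5255 -0.1064  0.0334] jaw 83.0 turn [ 0.01 -0.04  0.  ] then shift cm [-0.1   0.05  0.09] F [ 1.   0.3 -1.8] gap 0.0486
```

>>> servo_tool(rows=[-1,-0.05,0,0.1,0,0,0,-1,0,0,0,0,0,0,0.5,0,0,0,0,0,0,0.5,0,0,0,0,0,0,0.5,0,0,0,0,0,0,0.5,0,0,-4,0,0,0,0.5,0,0,-5,0,0,0,0.5,0,0,-4,0,0,0,0.5,0,0,0,0,0,0])

```text
time_s: 40.8
ee_pos: [0.5288, -0.1076, 0.167]
eef_rot: [0.191, 3.128, -0.005]
force: [0.7, -0.8, -0.4]
finger_gap: 0.0689
```

Run:
```python
from h import *
go(.4755,.264,.15,83)
shot('wrist','w10'); c=C('w10'); print(c.proj([.5263,-.1058,.108]))
```

```text
t 40.8 ee [ 0.5288 -0.1076  0.167 ] jaw 83.01 turn [-0.14  0.45  0.01] then shift cm [ 9.82 36.23  1.7 ] F [ 0.7 -0.8 -0.4] gap 0.0689
[326.25276242 215.80648722]
```

View pics/w10.png

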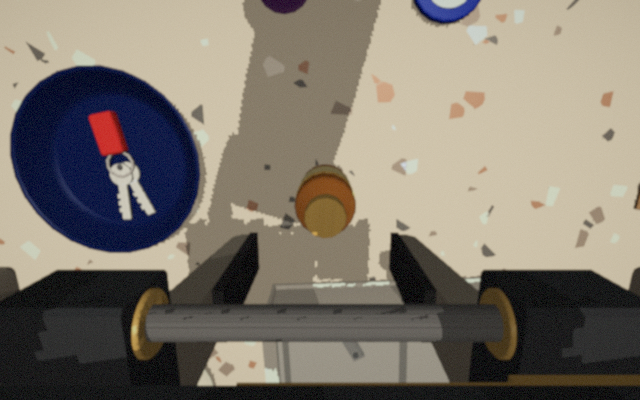

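Bottle stands upright on its spot (cap at 325,216, as predicted). Now the remote.

>>> servo_tool(rows=[0.6,1.4,5.18,0,0,0,0,0.6,1.4,5.18,0,0,0,0,0.6,1.4,5.18,0,0,0,0,0.6,1.4,5.18,0,0,0,0,0.6,1.4,5.18,0,0,0,0,0.6,1.4,5.18,0,0,0,0,0.6,1.4,5.15,0,0,0,0,0.6,0,0,4,0,0,0,0.6,0,0,4,0,0,0,0.6,0,0,3,0,0,0,0.6,0,0,0,0,0,0,0.6,0,0,0,0,0,0])

```text
time_s: 42.35
ee_pos: [0.4733, 0.2651, 0.0532]
eef_rot: [0.192, 3.136, 0.0]
force: [-0.3, 0.7, 0.1]
finger_gap: 0.0739
```

Run:
```python
from h import *
go(.475,.2643,.007,83)
```

```text
t 42.35 ee [0.4733 0.2651 0.0532] jaw 83.0 turn [0.01 0.01 0.  ] then shift cm [-0.18 -0.06  4.62] F [-0.3  0.7  0.1] gap 0.0739
```

>>> servo_tool(rows=[0.6,-0.18,-0.06,2,0,0,0,0.6,0,0,1.5,0,0,0,0.6,0,0,0.8,0,0,0,0.6,0,0,0.2,0,0,0,0.6,0,0,0,0,0,0,-1,0,0,0,0,0,0,-1,0,0,0,0,0,0,-1,0,0,0,0,0,0,-1,0,0,0,0,0,0])

```text
time_s: 43.48
ee_pos: [0.4749, 0.2643, 0.008]
eef_rot: [0.191, 3.135, 0.0]
force: [-0.2, -0.5, 0.8]
finger_gap: 0.0457
```

Run:
```python
from h import *
go(.475,.2643,.007,83)
```

```text
t 43.48 ee [0.4749 0.2643 0.008 ] jaw 83.01 turn [0.01 0.02 0.01] then shift cm [-0.01  0.    0.1 ] F [-0.2 -0.5  0.8] gap 0.0457
```

>>> servo_tool(rows=[-1,0,0,-2,0,0,0,-1,0,0,-4,0,0,0,-1,0,0,-3,0,0,0,-1,0,0,0,0,0,0])

```text
time_s: 43.98
ee_pos: [0.4766, 0.2648, 0.0999]
eef_rot: [0.191, 3.131, 0.003]
force: [0.2, -0.0, -1.3]
finger_gap: 0.0457
```

Run:
```python
from h import *
go(.528,.0472,.0035,82)
```

```text
t 43.98 ee [0.4766 0.2648 0.0999] jaw 83.01 turn [0.12 0.27 1.01] then shift cm [ -8.12 -20.83   9.64] F [ 0.2 -0.  -1.3] gap 0.0457
```

>>> servo_tool(rows=[-1,-1.5,-4.1,0,0,0,1,-1,-1.68,-4.18,0,0,0,0,-1,-1.68,-4.18,0,0,0,0,-1,-1.68,-4.18,0,0,0,0,-1,-1.58,-4.18,0,0,0,0,-1,0,0,2,0,0,0,-1,0,0,4,0,0,0,-1,0,0,1.5,0,0,0,-1,0,0,0,0,0,0,-1,0,0,0,0,0,0])

```text
time_s: 45.22
ee_pos: [0.5279, 0.047, 0.0237]
eef_rot: [0.218, 3.132, -0.0]
force: [0.1, 0.2, -1.1]
finger_gap: 0.0456
```

Run:
```python
from h import *
go(.528,.0472,.005,82)
```

```text
t 45.23 ee [0.5279 0.047  0.0237] jaw 82.03 turn [-0.    0.1   0.03] then shift cm [-0.01  0.03  1.87] F [ 0.1  0.2 -1.1] gap 0.0456
```

>>> servo_tool(rows=[-1,0,0,1,0,0,0,-1,0,0,0.5,0,0,0,-1,0,0,0.3,0,0,0,-1,0,0,0,0,0,0])

```text
time_s: 45.72
ee_pos: [0.5272, 0.0469, 0.0049]
eef_rot: [0.219, 3.134, -0.0]
force: [-1.1, -0.3, 1.0]
finger_gap: 0.046
```

Run:
```python
from h import *
go(.528,.0472,.005,82)
```

```text
t 45.73 ee [0.5272 0.0469 0.0049] jaw 82.01 turn [-0.    0.01  0.01] then shift cm [-0.08  0.04 -0.01] F [-1.1 -0.3  1. ] gap 0.046
```

Touching down (weight carried by the table). Release, rise and clear away to the side.

>>> servo_tool(rows=[0.6,0,0,0,0,0,0,0.6,0,0,0,0,0,0,0.6,0,0,0,0,0,0,0.6,0,0,-4,0,0,0,0.6,0,0,-5,0,0,0,0.6,0,0,-5,0,0,0,0.6,0,5,-3,0,0,0,0.6,0,5,0,0,0,0,0.6,0,5,0,0,0,0,0.6,0,5,0,0,0,0,0.6,0,5,0,0,0,0,0.6,0,5,0,0,0,0,0.6,0,0,0,0,0,0,0.6,0,0,0,0,0,0])

```text
time_s: 47.48
ee_pos: [0.5685, 0.3436, 0.1744]
eef_rot: [-0.219, -3.133, 0.001]
force: [0.3, 0.1, 0.1]
finger_gap: 0.0738
```

Run:
```python
from h import *
go(.528,.0472,.005,82)
shot('side','d11');shot('scene','s11')
a=np.hstack([C('d11').im[150:320,240:460],C('s11').im[140:310,240:460]]); cv2.imwrite('pics/c11.png',cv2.resize(a,None,fx=1.8,fy=1.8))
for n in ['scene0','s11','side0','d11']:
    c=C(n);P=c.cloud()
    box=lambda x0,x1,y0,y1,z0,z1:(P[...,0]>x0)&(P[...,0]<x1)&(P[...,1]>y0)&(P[...,1]<y1)&(P[...,2]>z0)&(P[...,2]<z1)&(c.d>0)
    for nm,m in [('remote',box(.42,.605,-.02,.11,.014,.03)),('cap',box(.47,.60,-.18,-.07,.095,.12)),('knob',box(.57,.622,-.08,.01,.025,.07))]:
        r=cv2.minAreaRect((P[m][:,:2]*1000).astype(np.float32)); print(n,nm,np.round(r[0],1),np.round(r[2],1),P[m].mean(0).round(4),P[m].min(0).round(4))
```

```text
t 47.48 ee [0.5685 0.3436 0.1744] jaw 82.02 turn [-0.05 -0.03  0.02] then shift cm [ -0.11 -29.91  16.94] F [0.3 0.1 0.1] gap 0.0738
scene0 remote [531.3  45.9] 81.9 [0.5344 0.0441 0.0202] [0.4555 0.0147 0.014 ]
scene0 cap [ 529.3 -106.8] 77.1 [ 0.5305 -0.1085  0.1067] [ 0.5149 -0.1202  0.0953]
scene0 knob [603.6 -38.3] 18.8 [ 0.6043 -0.041   0.0524] [ 0.5911 -0.0515  0.0392]
s11 remote [529.4  46. ] 83.3 [0.5334 0.0432 0.0204] [0.4532 0.0153 0.0141]
s11 cap [ 529.5 -108.7] 40.1 [ 0.5309 -0.1095  0.106 ] [ 0.5143 -0.121   0.0951]
s11 knob [604.3 -36.2] 23.8 [ 0.6065 -0.0421  0.0531] [ 0.593  -0.0525  0.0366]
side0 remote [527.6  46.3] 82.4 [0.5255 0.0423 0.0221] [0.4517 0.0139 0.0143]
side0 cap [ 527.9 -108.5] 54.4 [ 0.5254 -0.1107  0.1068] [ 0.5125 -0.1222  0.0955]
side0 knob [603.8 -38.7] 18.6 [ 0.6023 -0.0433  0.0543] [ 0.5906 -0.0544  0.0383]
d11 remote [528.3  44.8] 83.5 [0.5253 0.0412 0.022 ] [0.453  0.0144 0.0141]
d11 cap [ 528.9 -109.1] 83.7 [ 0.5257 -0.1113  0.1068] [ 0.5138 -0.1234  0.0954]
d11 knob [605.9 -41.7] 73.7 [ 0.6032 -0.0435  0.0544] [ 0.5921 -0.0525  0.0388]
```

View pics/c11.png

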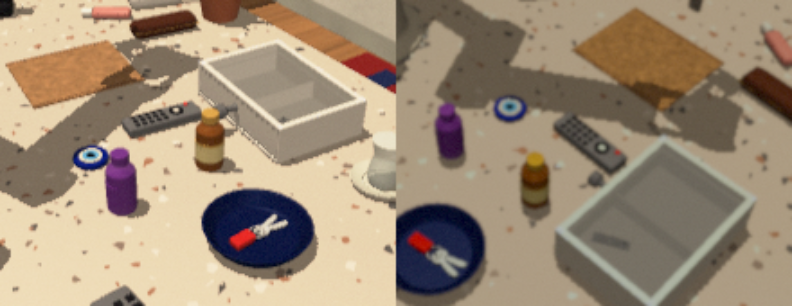

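Run:
```python
from h import *
print(order.finish_job())
```

```text
the job is handed in; nothing more can be done
None
```

I ran the whole sequence and handed the job in at about 47.5 s of the 128 s allowed. The hand-in gives no verdict, so this rests on my own checks.

- **Order of work:** I set the remote and then the bottle on the cork mat and pulled the tray out about 0.135 m. The keys came out by the fob and went into the blue dish. I then pushed the tray shut and put the bottle and the remote back.
- **Keys:** the fob lies about 30 mm from the dish centre, measured right after release. Later pictures show the keys still in the dish.
- **Remote and bottle:** both are within about 3 mm of where they started in the two fixed cameras. The bottle stands upright and the remote lies flat with buttons up.
- **Clipper:** the last scene picture still shows it in its tray compartment.
- **Tray:** I judged it shut from the push. The force rose to 13 N at the expected knob position, and the knob ended 2–3 mm further in than at the start. The camera estimates of the front panel agree with that only to a few millimetres, so they do not independently prove the 6 mm limit.
- **Arm:** the gripper was clear of everything at the end, and no other check failed or disagreed.

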